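# Build up the crossed-slat pot stand on its indexing turntable

## Robot

A 7-joint arm with a two-finger parallel gripper is mounted at the origin on a cart in front of the work surface, level with it; the furniture and walls round the work are solid. World frame = base frame: x ahead of the robot, y to its left, z up, the work surface at z = 0. Lengths are in m, angles in rad, forces in N, time in s.
With the tool pointing down it reaches from about 0.4 to 0.85 m from the base axis. Payload 10.4 kg.
Tool frame: the origin (TCP) lies midway between the tips of the shut fingers; the grasp point (between the pads) lies 19 mm behind it; z points along the fingers, y is the line along which they close (so a half turn about z gives the same grasp; the last joint's range is limited). The gripper opens to 87 mm and grips with 3 to 60 N. Pads are 19 mm wide; open, the fingers measure 117 mm over their backs; the gripper's body (75 mm by 190 mm) begins 51 mm behind the grasp point.
Start: joints at [-1.245, 0.332, -0.065, 1.46, 0.022, 1.35, -0.088], TCP at [0.214, 0.587, 0.223] pointing down, gripper open.
Joint ranges: [-2.6, 2.6], [-0.5, 2.12], [-1.47, 1.34], [0.16, 2.42], [-1.27, 4.41], [0.06, 2.06], [-2.6, 2.6]. Speed limits (rad/s): [2.22, 2.22, 2.79, 2.79, 3.14, 3.14, 3.14].

## Interface

Orientations are given as a unit quaternion [x, y, z, w].
In Python, from bench import r gives the robot as it stands.
- The arm moves only by the tool carry_out, never from a script. Its argument "steps" is a list that holds one entry, the list of rows, each a list of 6 numbers: the shift along the tool's x, y, z in cm, then the turn, a rotation vector about the tool's x, y, z in rad. In form: [[[dx, dy, dz, wx, wy, wz], ...]]. A call has 1 to 20 rows; each row is the pose to reach, as a shift and turn from the pose commanded when the call began, along the tool's axes at that moment; what a row does not reach only later rows make up. A row lasts 1/12 s, in which the tool goes at most 41.7 mm and 7.16 degrees, less where a joint would pass 70% of its speed; a pose out of reach is approached as far as the arm can. A call with a gripper value outside its range is refused whole. "hand" is the closure, from -1 (fully open) to 1 (shut), set as the call begins (left out, the last holds). The fingers move at their own pace and stop on an object; "squeeze" is the grip in N (left out, the last holds). Time passes only in rows, so rows that repeat a pose let the fingers close. It gives the time, the measured TCP pose, the force, the opening and the grip force at its end, in the units of the state.
- r.read_state(): the state, without advancing time (a new reading comes with each control period).
- r.camera(name): name is "side" or "top" or "wrist"; returns the picture (420x560x3 uint8, red, green, blue); there is no depth.
- r.camera_params(name): a dict with "fx", "fy", "cx", "cy" (pixels), "view" (4x4, takes a point from world to camera coordinates). Camera axes: x right, y up, looking along -z (the intrinsics and any distortion apply to the point x, -y, -z); pixel columns grow to the right and rows downward; lengths in m; the calibration is good to about 2 mm. A picture is of the moment at which its call begins: read the wrist's pose just before it. camera_params takes no time and is no camera call; for the wrist camera it gives the pose at the moment of the call.
- r.close_job(): hands the job in; it is judged then, once.
The state is a dict: "time": time; "joint_positions": joint angles; "joint_vel": joint speeds; "joint_torque": joint torques, N m; "ee_pos": TCP position; "eef_rot": TCP orientation; "ft_force": force on the tool from outside, world axes, zero at the start; "torque": the same for the moment, N m; "width": finger opening in m; "grip_force": force on a finger pad.
Only numpy, scipy, OpenCV 4.12 (cv2) and the standard library are available. Lean on these libraries where they do the work, as an engineer would, in place of code of your own. Each camera call takes 0.05 s, during which the arm holds its last target. There are 200 camera calls.

## Task

Finish the first layer of the slatted pot stand: lay one loose slat across the rails, parallel to the one already there and as far from it as the rails are from each other, its notches dropped fully over the rails. Then draw the spring index pin by its knob, swing the table anticlockwise about a quarter turn and let the pin drop fully into the next hole. Finally lay the other two slats crosswise over the first layer, one on each side as the rails lie below, notches fully seated, and leave the mill, the tin and the spice jar where they are.

Things in the scene. Friction and masses are not known exactly. Their poses are not given: they have to be found in the camera images.
- slat_a_mid (a point): brown wooden slat, 110 x 20 x 14 mm, 35 g; point: its centre, half-way up; x along its length, z up. Underneath are two notches 5 mm deep, 26 mm wide, 31 mm either side of the centre: it drops over two 20 mm wide rails or slats 62 mm apart (3 mm play each side) and stands 5 mm too high if not engaged. Starts seated on the rails at place_a.
- slat_b_mid (a point): brown wooden slat like slat_a (110 x 20 x 14 mm, notched underneath, all interchangeable). Point: its centre, half-way up; x along its length, z up. Starts loose on the worktop, notches down, to the right of the stand.
- slat_c_mid (a point): brown wooden slat like slat_a (110 x 20 x 14 mm, notched underneath, all interchangeable). Point: its centre, half-way up; x along its length, z up. Starts loose on the worktop, notches down, to the right of the stand.
- slat_d_mid (a point): brown wooden slat like slat_a (110 x 20 x 14 mm, notched underneath, all interchangeable). Point: its centre, half-way up; x along its length, z up. Starts loose on the worktop, notches down, to the right of the stand.
- table_mid (a point): middle of the top face of the stand's round light wooden turntable (154 mm across, top 28 mm above the worktop), on its vertical turning axis; x and y turn with the table. Two fixed rails 20 mm wide, 110 mm long, 9 mm high run along its y axis at x = -31 and +31 mm. The fixed round base below is 208 mm across, 18 mm high.
- place_a (a point): point that turns with the table: where the centre of a slat of the first layer is when fully seated, the slat's length along the table's x axis; at table y = +31 mm, 39 mm above the worktop. Filled by slat_a at the start.
- place_b (a point): point that turns with the table: where the centre of a slat of the first layer is when fully seated, the slat's length along the table's x axis; at table y = -31 mm, 39 mm above the worktop. Empty at the start.
- place_c (a point): point that turns with the table: where the centre of a slat of the second layer is when fully seated, the slat's length along the table's y axis; at table x = -31 mm, 48 mm above the worktop. 
- place_d (a point): point that turns with the table: where the centre of a slat of the second layer is when fully seated, the slat's length along the table's y axis; at table x = +31 mm, 48 mm above the worktop. 
- knob_mid (a point): middle of the upright black knob (20 mm across, 30 mm tall, middle 53 mm above the worktop when the pin is home) of the spring index pin, on an ear of the turntable 88 mm from its axis; it turns with the table and rises when drawn. The next hole is in a dark steel stop clamped on the base, 1.47 to 1.67 rad on: its exact place is not reported, find it by feel.
- index_pin (a joint): how far the index pin is drawn up, m: 0 = fully home in a hole; 0.010 = just clear, its round tip riding on the base; 0.016 = stop. A spring presses it down with 3 N at 0 and 5 N fully drawn. Between the holes the base is smooth; let ride and pushed along slowly, the pin drops into the hole (1.5 mm play each side) by itself and blocks the table.
- turntable (a joint): turn of the table, rad: 0 at the start (pin in the first hole), grows anticlockwise seen from above, the only way it turns; end stop at 2.0. It turns lightly (0.5 N at the knob, plus about 1 N while the pin rides on the base) and stays where it is left. A pin that is home holds it with about 0.017 rad play.
- mill_mid (a point): glass salt mill with grey top, 44 x 44 x 90 mm, bystander; point at its centre.
- tin_mid (a point): blue tin, 64 x 90 x 62 mm, bystander; point at its centre.
- spice_mid (a point): spice jar with red cap, 45 x 45 x 106 mm, bystander; point at its centre.

How it is judged:
By the outcome, as a careful person would: the job done as asked, in the order asked, and still so for the second after the job is handed in, with the robot touching nothing.
It also fails if it takes over 72 s, if anything falls off the work surface, if the arm or the gripper's body presses on something with over 40 N, if the wrist force passes 120 N, or if a joint passes its speed limit or range.

## Working session

There is one attempt and no reset: what is moved stays moved. The work goes in short steps, Python scripts to look and compute and a tool call to move; the robot and the scene stay as the last step left them, time stands still between calls to the robot, and variables do not carry over. Pictures are saved under pics/ and viewed, at most 10 in all, crops included, and the job is handed in when it is done.

Besides the shell and the picture viewer there is one more tool, called after ">>>" by a JSON object that holds its "op" and its "data". carry_out: Moves the arm, as the interface text tells. Its arguments: {"type":"object","properties":{"steps":{"type":"array","items":{"type":"array","items":{"type":"array","items":{"type":"number"}}}},"hand":{"type":"number"},"squeeze":{"type":"number"}},"required":["steps"]}

```bash
mkdir -p pics; ls; python3 - <<'E'
from bench import r
import cv2,numpy as np
s=r.read_state();print({k:np.round(v,3) for k,v in s.items()})
for n in("top","side"):
    p=r.camera_params(n);print(n,{k:np.round(v,3) for k,v in p.items()})
    cv2.imwrite(f"pics/{n}0.png",r.camera(n)[:,:,::-1])
E
```

```text
pics
{'time': np.float64(0.0), 'joint_positions': array([-1.245,  0.333, -0.065,  1.461,  0.022,  1.35 , -0.089]), 'joint_vel': array([-0.001,  0.001, -0.002, -0.001,  0.002,  0.   , -0.   ]), 'joint_torque': array([-1.0000e-03, -6.2324e+01,  2.4000e-02, -3.8991e+01, -6.1000e-02,
        3.9000e-02,  0.0000e+00]), 'ee_pos': array([0.213, 0.587, 0.222]), 'eef_rot': array([ 0.174,  0.985, -0.001, -0.   ]), 'ft_force': array([-0.533, -0.15 , -0.226]), 'torque': array([ 0.036,  0.053, -0.016]), 'grip_force': np.float64(0.0), 'width': np.float64(0.087)}
top {'fx': np.float64(385.588), 'fy': np.float64(385.588), 'cx': np.float64(283.991), 'cy': np.float64(203.072), 'view': array([[ 0.018, -1.   ,  0.012, -0.335],
       [ 0.999,  0.019,  0.048, -0.528],
       [-0.048,  0.011,  0.999, -0.877],
       [ 0.   ,  0.   ,  0.   ,  1.   ]])}
side {'fx': np.float64(386.212), 'fy': np.float64(386.212), 'cx': np.float64(285.12), 'cy': np.float64(210.211), 'view': array([[-0.968, -0.251, -0.004,  0.458],
       [ 0.11 , -0.441,  0.891, -0.252],
       [-0.226,  0.862,  0.454, -0.537],
       [ 0.   ,  0.   ,  0.   ,  1.   ]])}
```

View pics/top0.png

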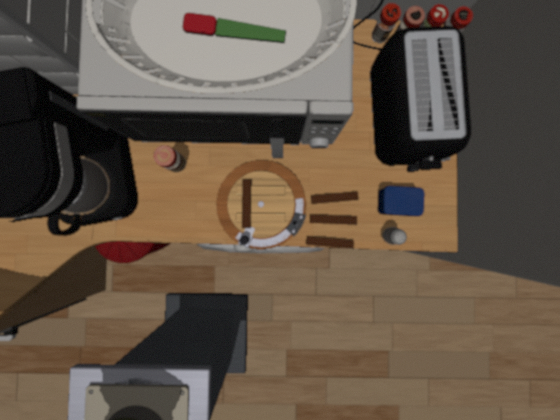

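View pics/side0.png

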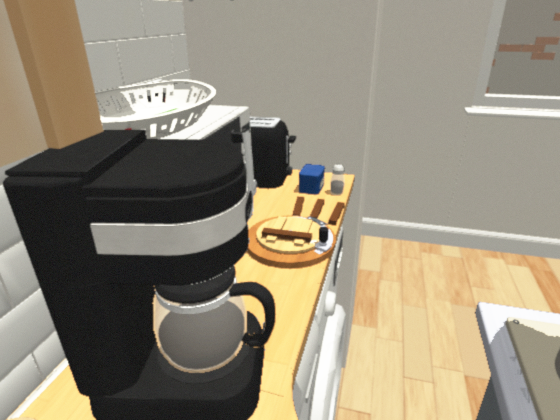

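The top view shows the stand centred at about (262,204), slat_a at (247,203), the knob at (245,238) and the dark stop at (295,223). The three loose slats are at (333,197), (333,219) and (330,241), the tin at (402,201), the mill at (398,236) and the spice jar at (168,158).

```bash
cat > h.py <<'E'
from bench import r
import cv2,numpy as np
from scipy.spatial.transform import Rotation as R
def ray(p,u,v,z):
    V=np.array(p["view"]);Rm=V[:3,:3];c=-Rm.T@V[:3,3]
    d=Rm.T@np.array([(u-p["cx"])/p["fx"],-(v-p["cy"])/p["fy"],-1.])
    return c+d*(z-c[2])/d[2]
def slats(img,p,z,lo=150,roi=None,vmax=110):
    """dark brown blobs -> centre, heading, size at height z"""
    hsv=cv2.cvtColor(img,cv2.COLOR_RGB2HSV)
    m=cv2.inRange(hsv,(0,90,15),(16,255,vmax))
    if roi: k=np.zeros_like(m);k[roi[1]:roi[3],roi[0]:roi[2]]=255;m&=k
    m=cv2.morphologyEx(m,cv2.MORPH_OPEN,np.ones((3,3)))
    out=[]
    for c in cv2.findContours(m,cv2.RETR_EXTERNAL,cv2.CHAIN_APPROX_NONE)[0]:
        if cv2.contourArea(c)<lo: continue
        P=np.array([ray(p,*q,z)[:2] for q in c.reshape(-1,2)],np.float32)
        (x,y),(w,h),a=cv2.minAreaRect(P)
        if w<h: w,h,a=h,w,a+90
        out.append((x,y,(a+90)%180-90,w,h,*c.reshape(-1,2).mean(0)))
    return out
def state():
    s=r.read_state();e=R.from_quat(s["eef_rot"]);M=e.as_matrix()
    print("t",round(s["time"],2),"pos",np.round(s["ee_pos"],4),"yaw of y axis",np.round(np.degrees(np.arctan2(M[1,1],M[0,1])),1),"x",np.round(M[:,0],3),"z",np.round(M[:,2],3),"F",np.round(s["ft_force"],1),"w",round(s["width"],4),"g",round(s["grip_force"],1))
    return s,M
def togo(M,pos,tgt):  # cm in tool axes
    return np.round(M.T@(np.array(tgt)-pos)*100,2)
E
python3 - <<'E'
from h import *
im=cv2.imread("pics/top0.png")[:,:,::-1].copy();p=r.camera_params("top")
for o in slats(im,p,.014,60): print(np.round(o,3))
for n,u,v,z in[("table",262,204,.028),("table mid dot",261,204.5,.03),("knob",245,238,.068),("stop",296,223,.03),("tin",402,201,.062),("mill",398,236,.09),("spice",168,158,.106),("edge",300,248,0),("handle",277,150,.1)]:print(n,np.round(ray(p,u,v,z),3))
cv2.imwrite("pics/c.png",cv2.resize(im[140:260,200:420,::-1],None,fx=3.6,fy=3.6,interpolation=cv2.INTER_CUBIC))
w=r.camera_params("wrist");print(w);state()
E
```

```text
[ 6.70000e-02 -4.75000e-01 -8.92920e+01  2.33000e-01  3.50000e-02
  3.43860e+02  4.12592e+02]
[ 1.45000e-01 -9.22000e-01 -8.92270e+01  7.60000e-02  7.00000e-03
  5.42500e+02  3.78843e+02]
[ 1.49000e-01 -5.11000e-01 -8.92120e+01  5.90000e-02  1.30000e-02
  3.63581e+02  3.74790e+02]
[ 1.62000e-01 -9.18000e-01  8.45960e+01  4.20000e-02  1.40000e-02
  5.40711e+02  3.71089e+02]
[ 1.83000e-01 -8.31000e-01  7.70260e+01  6.60000e-02  1.60000e-02
  5.03029e+02  3.60435e+02]
[ 1.71000e-01 -4.52000e-01 -8.91790e+01  2.32000e-01  5.80000e-02
  3.27791e+02  3.60449e+02]
[ 1.74000e-01  1.60000e-01 -8.91670e+01  2.99000e-01  6.40000e-02
  6.10430e+01  3.56477e+02]
[2.37000e-01 9.60000e-02 7.85060e+01 5.60000e-02 2.50000e-02 9.41070e+01
 3.31202e+02]
[ 2.76000e-01  1.88000e-01 -8.91050e+01  5.60000e-02  2.50000e-02
  5.67500e+01  3.14233e+02]
[2.72000e-01 3.04000e-01 2.59240e+01 5.80000e-02 2.30000e-02 5.25300e+00
 3.13494e+02]
[ 3.18000e-01  2.82000e-01 -1.78450e+01  4.00000e-02  1.90000e-02
  1.42110e+01  2.93404e+02]
[3.71000e-01 1.30000e-01 5.07380e+01 6.30000e-02 2.60000e-02 8.41380e+01
 2.7143
[... 1253 characters left out ...]
2]
mill [ 0.465 -0.566  0.09 ]
spice [ 0.619 -0.081  0.106]
edge [ 0.43  -0.364  0.   ]
handle [ 0.641 -0.307  0.1  ]
{'fx': 328.010372872687, 'fy': 328.010372872687, 'cx': 279.53029740111003, 'cy': 206.1605066932654, 'view': array([[ 3.41969948e-01,  9.39710777e-01, -4.57990611e-04,
        -6.24219756e-01],
       [-9.02493682e-01,  3.28290402e-01, -2.78802019e-01,
         3.30918933e-02],
       [-2.61842908e-01,  9.57552455e-02,  9.60348491e-01,
        -3.91117064e-01],
       [ 0.00000000e+00,  0.00000000e+00,  0.00000000e+00,
         1.00000000e+00]])}
t 0.1 pos [0.2135 0.587  0.2219] yaw of y axis 70.0 x [-0.94   0.342 -0.   ] z [-0.    -0.001 -1.   ] F [0.5 0.1 0.8] w 0.0871 g 0.0
```

View pics/c.png

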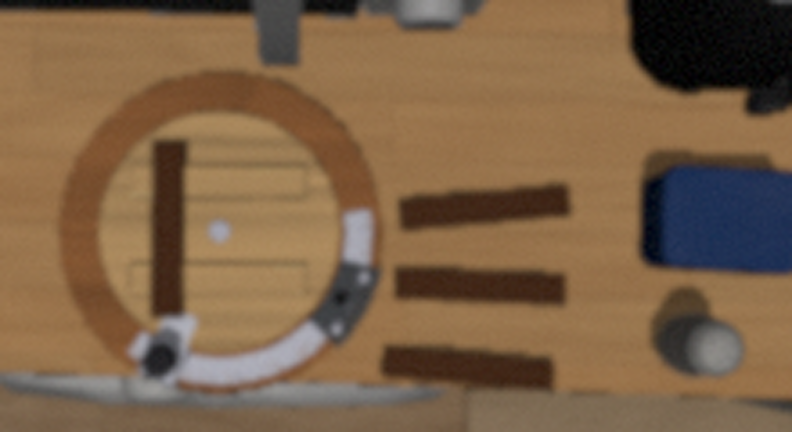

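The crop shows the rails running left to right (world y) at rows 180 and 278, with slat_a across them. The dark stop is at (345,300) in the crop. The stand centre (0.529, -0.272) and slat_a at +34 mm in y agree with the given sizes. I'll set out now over the front edge.

>>> {"op": "carry_out", "data": {"steps": [[[-6.4,-6.9,-17.8,0,0,0],[-6.4,-6.9,-17.8,0,0,0],[-6.4,-6.9,-17.8,0,0,0],[-6.4,-6.9,-17.8,0,0,0],[-6.4,-6.9,-17.8,0,0,0],[-27,-31.4,-19.8,0,0,0.6],[-27,-31.4,-19.8,0,0,0.6],[-27,-31.4,-19.8,0,0,0.6],[-27,-31.4,-19.8,0,0,0.6],[-27,-31.4,-19.8,0,0,0.6],[-27,-31.4,-19.8,0,0,0.6],[-27,-31.4,-19.8,0,0,0.6],[-27,-31.4,-19.8,0,0,0.6],[-40.2,-53.2,-19.8,0,0,1.22],[-40.2,-53.2,-19.8,0,0,1.22],[-40.2,-53.2,-19.8,0,0,1.22],[-40.2,-53.2,-19.8,0,0,1.22],[-40.2,-53.2,-19.8,0,0,1.22],[-40.2,-53.2,-19.8,0,0,1.22],[-40.2,-53.2,-19.8,0,0,1.22]]], "hand": 0.1, "squeeze": 25}}

```text
time: 1.77
ee_pos: [0.4095, -0.0576, 0.4207]
eef_rot: [0.71, 0.704, 0.0, 0.0]
ft_force: [1.3, -0.3, -0.4]
width: 0.0395
grip_force: 0.0
```

>>> {"op": "carry_out", "data": {"steps": [[[-36.2,9,22,0,0,0],[-36.2,9,22,0,0,0],[-36.2,9,22,0,0,0],[-36.2,9,22,0,0,0],[-36.2,9,22,0,0,0],[-36.2,9,22,0,0,0],[-36.2,9,22,0,0,0],[-36.2,9,22,0,0,0],[-36.2,9,22,0,0,0],[-36.2,9,22,0,0,0],[-36.2,9,22,0,0,0],[-36.2,9,22,0,0,0],[-36.2,9,22,0,0,0],[-36.2,9,22,0,0,0]]]}}

```text
time: 2.93
ee_pos: [0.5005, -0.4112, 0.2009]
eef_rot: [0.706, 0.708, 0.0, 0.0]
ft_force: [-0.4, -0.0, 0.9]
width: 0.0389
grip_force: 0.0
```

```bash
python3 - <<'E'
from h import *
s,M=state();p=r.camera_params("wrist");im=r.camera("wrist")
cv2.imwrite("pics/w1.png",im[:,:,::-1])
for o in slats(im,p,.014,800): print(np.round(o,3))
E
```

```text
t 2.93 pos [ 0.5005 -0.4112  0.2009] yaw of y axis 0.1 x [-0.003  1.     0.   ] z [ 0.  0. -1.] F [-0.4 -0.   0.9] w 0.0389 g 0.0
[ 4.99000e-01 -4.29000e-01  8.96730e+01  8.10000e-02  2.00000e-02
  2.78459e+02  1.97571e+02]
[ 5.48000e-01 -4.33000e-01 -8.38160e+01  9.20000e-02  2.10000e-02
  3.22947e+02  2.01200e+02]
[ 5.34000e-01 -2.40000e-01  1.45000e-01  1.18000e-01  1.10000e-02
  3.16909e+02  5.95700e+00]
```

View pics/w1.png

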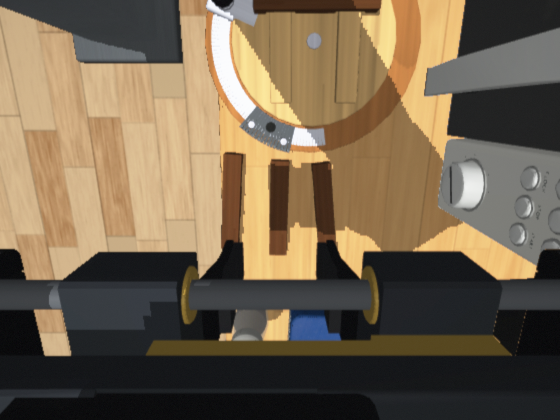

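The wrist view shows the loose slats at (233,200), (279,207) and (323,201), the stop's hole at (270,127) and the table's centre dot at (314,41). The middle slat's centre works out at about (0.4995, -0.441).

>>> {"op": "carry_out", "data": {"steps": [[[-3,-0.1,8,0,0,0],[-3,-0.1,14,0,0,0],[-3,-0.1,14,0,0,0],[-3,-0.1,14,0,0,0.01],[-3,-0.1,17,0,0,0.01],[-3,-0.1,19.7,0,0,0.01],[-3,-0.1,19.7,0,0,0.01]]]}}

```text
time: 3.57
ee_pos: [0.5006, -0.4403, 0.0022]
eef_rot: [0.709, 0.705, 0.0, 0.0]
ft_force: [-0.1, 0.2, 1.0]
width: 0.039
grip_force: 0.0
```

>>> {"op": "carry_out", "data": {"steps": [[[0,0,0,0,0,0],[0,0,0,0,0,0],[0,0,0,0,0,0],[0,0,0,0,0,0],[0,0,-3,0,0,0],[0,0,-8,0,0,0],[0,0,-8,0,0,0],[0,0,-8,0,0,0]]], "hand": 1, "squeeze": 30}}

```text
time: 4.23
ee_pos: [0.5008, -0.4434, 0.0878]
eef_rot: [0.71, 0.704, 0.001, 0.003]
ft_force: [-0.5, -0.2, -0.5]
width: 0.0196
grip_force: 30.0
```

```bash
python3 - <<'E'
from h import *
s,M=state();p=r.camera_params("wrist");im=r.camera("wrist")
cv2.imwrite("pics/w2.png",im[:,:,::-1])
for o in slats(im,p,.014,500): print(np.round(o,3))
im=cv2.imread("pics/w1.png");
E
```

```text
t 4.23 pos [ 0.5008 -0.4434  0.0878] yaw of y axis -0.5 x [ 0.008  1.    -0.003] z [ 0.005 -0.004 -1.   ] F [-0.5 -0.2 -0.5] w 0.0196 g 30.0
[ 4.99000e-01 -5.40000e-01 -6.78000e-01  3.00000e-02  2.90000e-02
  2.79152e+02  3.24384e+02]
[ 5.00000e-01 -4.65000e-01  8.94200e+01  6.30000e-02  3.10000e-02
  2.79491e+02  2.40221e+02]
[ 5.48000e-01 -4.30000e-01 -8.38270e+01  8.70000e-02  2.10000e-02
  3.42789e+02  1.95037e+02]
```

View pics/w2.png

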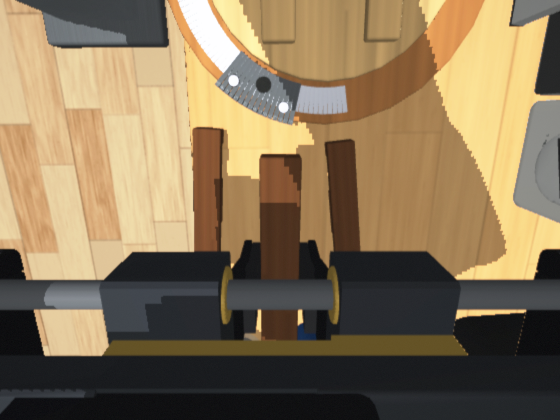

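The wrist view shows the slat held between the fingers with its near end at (281,155). The stop's hole is at (264,84), and the other two slats are undisturbed.

```bash
python3 - <<'E'
from h import *
s,M=state();p=r.camera_params("wrist")
e=ray(p,281,155,.0998);print("near end",e, "slat centre offset along y from TCP",e[1]-.055-s["ee_pos"][1])
for z in(.02,.028,.036): print("hole",z,ray(p,264,84,z))
# rails in w2: inner/outer ends at z=.037
for q in[(264,42),(294,42),(366,40),(402,40)]: print("rail",ray(p,*q,.037))
# stand centre from top: ring circle
im=cv2.imread("pics/top0.png");q=r.camera_params("top")
hsv=cv2.cvtColor(im,cv2.COLOR_BGR2HSV)
m=cv2.inRange(hsv[195:215,252:272],(0,0,150),(180,70,255));y,x=np.nonzero(m);print("dot top",len(x),ray(q,x.mean()+252,y.mean()+195,.03))
# w1 pose: shift of view from now: same rotation approx -> use stored extrinsic of tool->cam
V=np.array(p["view"]);T=np.eye(4);T[:3,:3]=M;T[:3,3]=s["ee_pos"];X=V@T
np.save("X.npy",X)
T1=np.eye(4);T1[:3,:3]=np.array([[-.003,1,0],[1,.003,0],[0,0,-1]]).T.copy();T1[:3,:3]=np.column_stack([[-.003,1,0],[1,.003,0],[0,0,-1]]);T1[:3,3]=[.5005,-.4112,.2009]
p1=dict(p,view=X@np.linalg.inv(T1))
w=cv2.imread("pics/w1.png")
hs=cv2.cvtColor(w,cv2.COLOR_BGR2HSV)
print("dot w1",ray(p1,314,41,.029),"hole w1",ray(p1,270,127,.028))
for qx in[(270,60),(291,60),(335,60),(357,60)]: print("rail w1",ray(p1,*qx,.037))
print("slat a edge",ray(p1,316,11,.046))
E
```

```text
t 4.28 pos [ 0.5002 -0.4423  0.0855] yaw of y axis -0.4 x [ 0.008  1.    -0.001] z [ 0.003 -0.001 -1.   ] F [ 0.5  0.8 -1.1] w 0.0195 g 30.0
near end [ 0.50057314 -0.38494902  0.0998    ] slat centre offset along y from TCP 0.002362738790436636
hole 0.02 [ 0.49031201 -0.34896466  0.02      ]
hole 0.028 [ 0.49063705 -0.3495543   0.028     ]
hole 0.036 [ 0.4909621  -0.35014393  0.036     ]
rail [ 0.49149179 -0.32713648  0.037     ]
rail [ 0.50904167 -0.32726562  0.037     ]
rail [ 0.55113039 -0.32651248  0.037     ]
rail [ 0.57219764 -0.32666715  0.037     ]
dot top 31 [ 0.53033603 -0.27121731  0.03      ]
dot w1 [ 0.53137814 -0.2723135   0.029     ] hole w1 [ 0.49015552 -0.35004138  0.028     ]
rail w1 [ 0.49072423 -0.28977349  0.037     ]
rail w1 [ 0.5100058  -0.28971934  0.037     ]
rail w1 [ 0.55040669 -0.28960588  0.037     ]
rail w1 [ 0.57060785 -0.28954914  0.037     ]
slat a edge [ 0.5307302  -0.25204999  0.046     ]
```

```bash
python3 - <<'E'
from h import *
s,M=state();q=r.camera_params("top");X=np.load("X.npy");p=r.camera_params("wrist")
T1=np.eye(4);T1[:3,:3]=np.column_stack([[-.003,1,0],[1,.003,0],[0,0,-1]]);T1[:3,3]=[.5005,-.4112,.2009]
p1=dict(p,view=X@np.linalg.inv(T1))
for z in(.05,.1,.15,.2,.25,.3): print(z,"top",ray(q,277,157,z)[:2],"w1",ray(p1,427,82,z)[:2],"panel top",ray(q,320,146,z)[:2],"panel w1",ray(p1,441,190,z)[:2])
print(s["joint_positions"])
E
```

```text
t 4.28 pos [ 0.5002 -0.4423  0.0855] yaw of y axis -0.4 x [ 0.008  1.    -0.001] z [ 0.003 -0.001 -1.   ] F [ 0.5  0.8 -1.1] w 0.0195 g 30.0
0.05 top [ 0.63506648 -0.30684634] w1 [ 0.63182625 -0.30937429] panel top [ 0.66179451 -0.40259466] panel w1 [ 0.65827853 -0.40875179]
0.1 top [ 0.62664369 -0.30732928] w1 [ 0.61073511 -0.31344537] panel top [ 0.65180863 -0.39747814] panel w1 [ 0.63297002 -0.3969788 ]
0.15 top [ 0.6182209  -0.30781222] w1 [ 0.58964397 -0.31751645] panel top [ 0.64182276 -0.39236162] panel w1 [ 0.60766151 -0.38520582]
0.2 top [ 0.60979811 -0.30829516] w1 [ 0.56855283 -0.32158753] panel top [ 0.63183689 -0.3872451 ] panel w1 [ 0.582353   -0.37343283]
0.25 top [ 0.60137532 -0.3087781 ] w1 [ 0.54746169 -0.32565861] panel top [ 0.62185101 -0.38212858] panel w1 [ 0.55704449 -0.36165984]
0.3 top [ 0.59295253 -0.30926104] w1 [ 0.52637055 -0.32972969] panel top [ 0.61186514 -0.37701207] panel w1 [ 0.53173598 -0.34988686]
[ 0.06222292  0.67270188  0.86495942  1.53150541 -0.53849888  1.1855221
  1.01609162]
```

>>> {"op": "carry_out", "data": {"steps": [[[0,0,-3.7,0,0,0],[13.9,2.7,-3.7,0,0,1.553],[13.9,2.7,-3.7,0,0,1.553],[13.9,2.7,-3.7,0,0,1.553],[13.9,2.7,-3.7,0,0,1.553],[13.9,2.7,-3.7,0,0,1.553],[13.9,2.7,-3.7,0,0,1.553],[13.9,2.7,-3.7,0,0,1.553],[13.9,2.7,-3.7,0,0,1.553],[13.9,2.7,-3.7,0,0,1.553],[13.9,2.7,-3.7,0,0,1.553],[13.9,2.7,-3.7,0,0,1.553],[13.9,2.7,-3.7,0,0,1.553],[13.9,2.7,-3.7,0,0,1.553],[13.9,2.7,-3.7,0,0,1.553],[13.9,2.7,-3.7,0,0,1.553],[13.9,2.7,-3.7,0,0,1.553]]]}}

```text
time: 5.7
ee_pos: [0.5273, -0.3028, 0.12]
eef_rot: [1.0, 0.006, -0.0, -0.0]
ft_force: [0.2, 0.1, 0.6]
width: 0.0198
grip_force: 30.0
```

```bash
python3 - <<'E'
from h import *
s,M=state();print(np.round(s["joint_positions"],2));p=r.camera_params("wrist");im=r.camera("wrist")
cv2.imwrite("pics/w3.png",im[:,:,::-1])
print(togo(M,s["ee_pos"],[.5285,-.303,.05]))
E
```

```text
t 5.7 pos [ 0.5273 -0.3028  0.12  ] yaw of y axis -89.3 x [ 1.     0.012 -0.001] z [-0.001  0.    -1.   ] F [0.2 0.1 0.6] w 0.0198 g 30.0
[-0.42  0.72  1.25  1.68 -0.71  1.28 -0.58]
[0.13 0.03 7.  ]
```

View pics/w3.png

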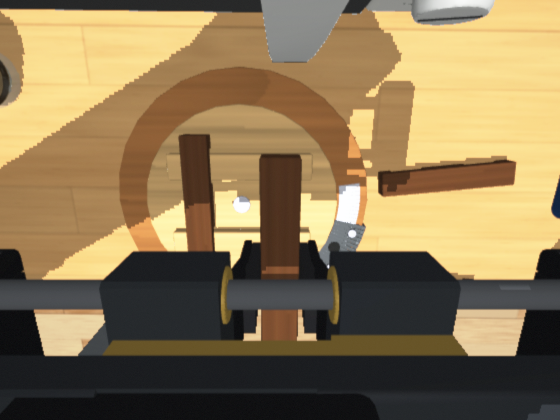

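The held slat lies at (280,155–340), parallel to slat_a at (196,135)–(201,250). The centre dot is at (241,204), and the handle at the top is clear.

```bash
python3 - <<'E'
from h import *
s,M=state();p=r.camera_params("wrist")
for n,q,z in[("a far",(195,135.5),.046),("a near",(201,250),.046),("dot",(241,204),.029),("held far end",(280.5,156),.1318),("rail1 in",(240,180),.037),("rail2",(190,230),.037),("rail2",(255,230),.037)]:print(n,np.round(ray(p,*q,z),4))
E
```

```text
t 5.75 pos [ 0.5274 -0.3029  0.1202] yaw of y axis -89.3 x [ 1.     0.012 -0.   ] z [-0.  0. -1.] F [-0.6  0.8 -0.2] w 0.0198 g 30.0
a far [ 0.5857 -0.2423  0.046 ]
a near [ 0.4979 -0.2417  0.046 ]
dot [ 0.5308 -0.2717  0.029 ]
held far end [ 0.5832 -0.3027  0.1318]
rail1 in [ 0.5521 -0.2723  0.037 ]
rail2 [ 0.5111 -0.2316  0.037 ]
rail2 [ 0.5117 -0.2834  0.037 ]
```

>>> {"op": "carry_out", "data": {"steps": [[[0.3,0.1,3,0,0,0],[0.3,0.1,6,0,0,0],[0.3,0.1,7.2,0,0,0],[0.3,0.1,7.6,0,0,0],[0.3,0.1,8,0,0,0],[0.3,0.1,8.3,0,0,0],[0.3,0.1,8.5,0,0,0],[0.3,0.1,8.55,0,0,0],[0.3,0.1,8.55,0,0,0]]]}}

```text
time: 6.5
ee_pos: [0.531, -0.3044, 0.0364]
eef_rot: [1.0, 0.005, 0.001, 0.0]
ft_force: [-1.2, 0.3, 5.3]
width: 0.0192
grip_force: 30.0
```

>>> {"op": "carry_out", "data": {"steps": [[[0,0,0.2,0,0,0],[0,0,0.3,0,0,0],[0,0,0.3,0,0,0]]]}}

```text
time: 6.75
ee_pos: [0.5317, -0.3045, 0.0358]
eef_rot: [1.0, 0.005, 0.002, -0.0]
ft_force: [-8.9, 8.8, 31.8]
width: 0.02
grip_force: 30.0
```

>>> {"op": "carry_out", "data": {"steps": [[[0,0,-0.2,0,0,0],[0,0,-0.2,0,0,0]]]}}

```text
time: 6.92
ee_pos: [0.5315, -0.3045, 0.0359]
eef_rot: [1.0, 0.005, 0.001, 0.0]
ft_force: [-3.8, 3.7, 15.3]
width: 0.0194
grip_force: 30.0
```

>>> {"op": "carry_out", "data": {"steps": [[[0,0,0,0,0,0],[0,0,0,0,0,0],[0,0,0,0,0,0],[0,0,-4,0,0,0],[0,0,-9,0,0,0],[0,0,-11,0,0,0],[0,0,-11,0,0,0]]], "hand": 0.1}}

```text
time: 7.5
ee_pos: [0.532, -0.3061, 0.1497]
eef_rot: [1.0, 0.005, 0.003, 0.002]
ft_force: [0.1, -0.9, 0.0]
width: 0.0389
grip_force: 0.0
```

```bash
python3 - <<'E'
from h import *
s,M=state();print(np.round(s["joint_positions"],2));p=r.camera_params("wrist");im=r.camera("wrist")
cv2.imwrite("pics/w4.png",im[:,:,::-1])
for z in (.046,.051):
  for o in slats(im,p,z,800): print(z,np.round(o,4))
E
```

```text
t 7.5 pos [ 0.532  -0.3061  0.1497] yaw of y axis -89.5 x [1.    0.009 0.006] z [ 0.006 -0.004 -1.   ] F [ 0.1 -0.9  0. ] w 0.0389 g 0.0
[-0.42  0.69  1.27  1.64 -0.68  1.32 -0.61]
0.046 [ 5.474000e-01 -2.413000e-01  1.644900e+00  7.680000e-02  2.210000e-02
  2.036816e+02  1.824653e+02]
0.051 [ 5.485000e-01 -2.425000e-01  1.644900e+00  7.530000e-02  2.170000e-02
  2.036816e+02  1.824653e+02]
```

View pics/w4.png

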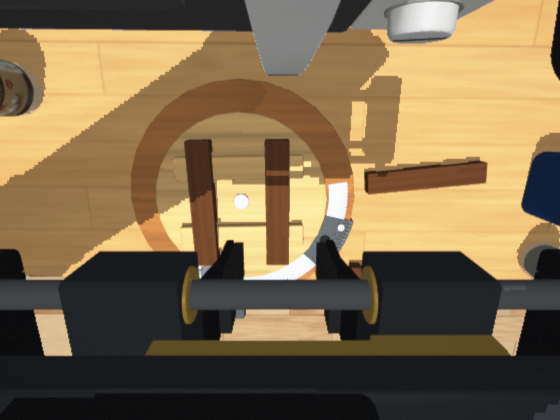

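The wrist view shows slat_b at (277,139–264) beside slat_a at (202,140–264), with about the same apparent length. I'll check the height more closely.

```bash
python3 - <<'E'
from h import *
im=cv2.imread("pics/w4.png")[:,:,::-1].copy();p=r.camera_params("wrist")
print([tuple(im[170,x]) for x in(188,200,250,268,278,286,300)])
g=im.astype(int); m=((g[:,:,0]<125)&(g[:,:,0]>35)&(g[:,:,2]<45)&(g[:,:,0]>g[:,:,1]*1.6)).astype(np.uint8)*255
m=cv2.morphologyEx(m,cv2.MORPH_OPEN,np.ones((3,3)))
for roi in((180,125,235,235),(255,125,300,235)):
  k=m[roi[1]:roi[3],roi[0]:roi[2]]
  for row in(20,50,80,105):
    x=np.nonzero(k[row])[0]; 
    if len(x): print(row+roi[1],x.min()+roi[0],x.max()+roi[0])
  y=np.nonzero(k.sum(1)>255*10)[0];print("rows",y.min()+roi[1],y.max()+roi[1])
col=lambda x:print(x,[int(v) for v in im[130:145,x].sum(1)],[int(v) for v in im[255:275,x].sum(1)])
for x in(195,200,205,270,277,284):col(x)
E
```

```text
[(np.uint8(71), np.uint8(45), np.uint8(27)), (np.uint8(69), np.uint8(44), np.uint8(29)), (np.uint8(168), np.uint8(136), np.uint8(90)), (np.uint8(95), np.uint8(60), np.uint8(37)), (np.uint8(95), np.uint8(60), np.uint8(38)), (np.uint8(96), np.uint8(59), np.uint8(36)), (np.uint8(243), np.uint8(214), np.uint8(141))]Traceback (most recent call last):
  File "<stdin>", line 11, in <module>
    return umr_minimum(a, axis, None, out, keepdims, initial, where)
ValueError: zero-size array to reduction operation minimum which has no identity
```

```bash
python3 - <<'E'
from h import *
im=cv2.imread("pics/w4.png");p=r.camera_params("wrist")
G=im.sum(2).astype(float)
def edge(prof,up): # subpixel strongest step
    d=np.diff(prof);i=np.argmax(d if up else -d);return i+.5
for nm,cols in(("a far",(194,199,204)),("b far",(271,277,283))):
    print(nm,[130+edge(G[130:150,x],False) for x in cols])
for nm,cols in(("a near",(203,207,211)),("b near",(271,277,283))):
    print(nm,[256+edge(G[256:275,x],True) for x in cols])
for row in(150,200,230):
    print(row,"a",[175+edge(G[row,175:205],False),205+edge(G[row,205:235],True)],"b",[252+edge(G[row,252:277],False),277+edge(G[row,277:305],True)])
E
```

```text
a far [np.float64(139.5), np.float64(139.5), np.float64(138.5)]
b far [np.float64(138.5), np.float64(138.5), np.float64(138.5)]
a near [np.float64(264.5), np.float64(265.5), np.float64(264.5)]
b near [np.float64(264.5), np.float64(264.5), np.float64(264.5)]
150 a [np.float64(184.5), np.float64(211.5)] b [np.float64(264.5), np.float64(289.5)]
200 a [np.float64(189.5), np.float64(217.5)] b [np.float64(264.5), np.float64(289.5)]
230 a [np.float64(192.5), np.float64(218.5)] b [np.float64(265.5), np.float64(288.5)]
```

Both slats measure 126 px long, so slat_b is at the same height and seated. Next is the knob.

```bash
python3 - <<'E'
from h import *
im=cv2.imread("pics/top0.png");q=r.camera_params("top");s,M=state()
V=im.max(2)[228:250,234:258].astype(int);print(V[2:20,2:20])
m=(V<75).astype(np.uint8);n,l,st,c=cv2.connectedComponentsWithStats(m)
C=np.array([.531,-.272])
for i in range(1,n):
    if st[i,4]>8:
        u,v=c[i]+[234,228];k=ray(q,u,v,.062)[:2];d=k-C;print(st[i],u,v,k,"r",np.hypot(*d),"ang",np.degrees(np.arctan2(d[1],d[0])))
        a=np.arctan2(d[1],d[0]);K=C+.088*np.array([np.cos(a),np.sin(a)]);print("knob",K,"togo",togo(M,s["ee_pos"],[*K,.12]))
E
```

```text
t 7.55 pos [ 0.5315 -0.3051  0.1468] yaw of y axis -89.4 x [1.    0.01  0.004] z [ 0.004 -0.002 -1.   ] F [-0.   0.1 -0.8] w 0.0391 g 0.0
[[126 124 129 134 143 150 154 156 154 150 151 161 170 178 182 183 181 171]
 [126 126 128 133 139 144 144 142 134 125 124 136 151 167 178 183 178 170]
 [123 128 136 144 144 138 128 119 109 103 104 110 121 141 164 178 174 170]
 [125 131 144 158 153 133 109  97  94  94  97  98 104 123 153 169 171 167]
 [130 140 156 168 160 129 101  88  88  90  93  93 101 115 144 164 165 159]
 [139 151 164 172 154 119  87  74  70  68  79  87  94 116 145 157 158 152]
 [148 160 167 166 141  97  62  47  41  42  52  70  88 111 142 151 144 143]
 [155 162 163 153 120  77  44  37  33  35  34  49  75 104 137 143 136 137]
 [150 154 150 133  95  56  38  33  36  38  32  35  58  97 133 145 137 148]
 [138 141 131 106  68  41  38  40  34  39  36  34  58  97 128 145 155 166]
 [129 129 117  87  54  39  38  37  41  38  38  36  62 107 134 153 168 182]
 [130 126 116  92  64  45  36  39  37  39  43  53  86 118 144 162 176 181]
 [138 135 127 110  80  51  43  42  41  46  57  87 113 135 152 167 175 182]
 [144 142 135 122  95  68  50  51  53  66  91 122 135 147 158 168 173 177]
 [142 144 140 127 100  86  82  81  84 108 132 150 150 146 153 161 164 172]
 [136 142 140 133 122 117 118 114 118 136 156 160 141 131 138 148 151 157]
 [132 141 145 143 139 142 142 141 140 143 151 145 128 114 118 127 133 138]
 [132 138 148 146 149 151 152 153 151 143 138 133 121 110 110 113 116 119]]
[ 6  7  9  9 60] 243.96666666666667 239.21666666666667 [ 0.45144628 -0.23852391] r 0.08631015173682076 ang 157.1787141997441
knob [ 0.44988872 -0.23786849] togo [-8.11 -6.81  2.64]
```

>>> {"op": "carry_out", "data": {"steps": [[[-8.05,-6.8,1.5,0,0,0.41],[-8.05,-6.8,1.5,0,0,0.41],[-8.05,-6.8,1.5,0,0,0.41],[-8.05,-6.8,1.5,0,0,0.41],[-8.05,-6.8,5,0,0,0.41],[-8.05,-6.8,8,0,0,0.41],[-8.05,-6.8,10.2,0,0,0.41],[-8.05,-6.8,10.2,0,0,0.41]]]}}

```text
time: 8.22
ee_pos: [0.4465, -0.2351, 0.038]
eef_rot: [0.98, -0.199, -0.003, -0.0]
ft_force: [-1.4, -0.0, -0.7]
width: 0.0393
grip_force: 0.0
```

>>> {"op": "carry_out", "data": {"steps": [[[0,0,0,0,0,0],[0,0,0,0,0,0],[0,0,0,0,0,0],[0,0,0,0,0,0]]], "hand": 1, "squeeze": 30}}

```text
time: 8.55
ee_pos: [0.45, -0.2372, 0.0431]
eef_rot: [0.98, -0.199, 0.001, 0.0]
ft_force: [0.3, 0.2, 0.6]
width: 0.0201
grip_force: 0.4
```

```bash
python3 - <<'E'
from h import *
s,M=state();print(np.round(s["joint_positions"],2));p=r.camera_params("wrist");im=r.camera("wrist")
cv2.imwrite("pics/w5.png",im[:,:,::-1])
print(s["torque"])
E
```

```text
t 8.55 pos [ 0.45   -0.2372  0.0431] yaw of y axis -112.9 x [ 0.921 -0.389  0.002] z [ 0.002 -0.001 -1.   ] F [0.3 0.2 0.6] w 0.0201 g 0.4
[-0.55  0.5   1.15  2.   -0.55  0.99 -1.1 ]
[-0.18379421  0.37189545  0.01085924]
```

View pics/w5.png

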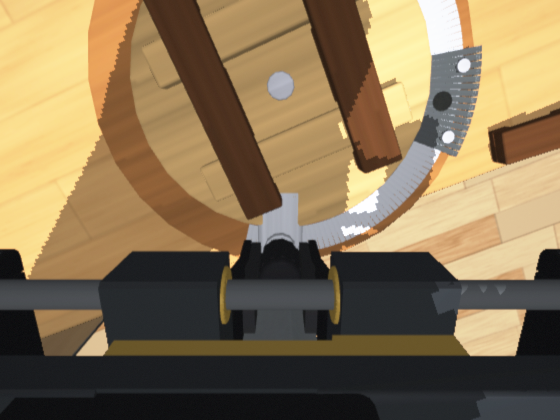

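The wrist view shows the fingers on the knob at (281,255), the table dot at (281,86) and the stop's hole at (441,101). I'll draw the pin and work out the swing.

>>> {"op": "carry_out", "data": {"steps": [[[0,0,0,0,0,0],[0,0,-0.5,0,0,0],[0,0,-1,0,0,0],[0,0,-1.35,0,0,0],[0,0,-1.35,0,0,0],[0,0,-1.35,0,0,0]]]}}

```text
time: 9.1
ee_pos: [0.4498, -0.2369, 0.0558]
eef_rot: [0.98, -0.199, 0.001, 0.0]
ft_force: [4.9, -2.7, -5.4]
width: 0.0193
grip_force: 30.0
```

```bash
python3 - <<'E'
from h import *
s,M=state()
X=np.load("X.npy");p=r.camera_params("wrist")
T=np.eye(4);T[:3,:3]=np.column_stack([[.921,-.389,.002],[-.389,-.921,0],[.002,-.001,-1]]);T[:3,3]=[.45,-.2372,.0431]
p=dict(p,view=X@np.linalg.inv(T))
C=ray(p,281,86,.029)[:2];print("C",C)
for c in(C,np.array([.531,-.272])):
  for z in(.024,.03):
    h=ray(p,441.5,101,z)[:2]-c;k=np.array([.45,-.2372])-c
    print(z,h+c,"r",np.hypot(*h),np.hypot(*k),"turn",(np.arctan2(h[1],h[0])-np.arctan2(k[1],k[0]))%(2*np.pi))
for t in np.r_[.08:1.4:.08]: print(round(t,2),np.round([8.8*(1-np.cos(t)),8.8*np.sin(t)],2),end=" ")
E
```

```text
t 9.1 pos [ 0.4498 -0.2369  0.0558] yaw of y axis -112.9 x [ 0.921 -0.389  0.001] z [ 0.001 -0.    -1.   ] F [ 4.9 -2.7 -5.4] w 0.0193 g 30.0
C [ 0.53183911 -0.27185285]
0.024 [ 0.49221602 -0.34733808] r 0.08525261653723658 0.08887328296235633 turn 1.4879555700402953
0.03 [ 0.49314724 -0.34466486] r 0.0824539233848286 0.08887328296235633 turn 1.4828871635781695
0.024 [ 0.49221602 -0.34733808] r 0.0847350163021049 0.08815917422480773 turn 1.5011650447475215
0.03 [ 0.49314724 -0.34466486] r 0.08193298087351854 0.08815917422480773 turn 1.4963366183208588
0.08 [0.03 0.7 ] 0.16 [0.11 1.4 ] 0.24 [0.25 2.09] 0.32 [0.45 2.77] 0.4 [0.69 3.43] 0.48 [0.99 4.06] 0.56 [1.34 4.67] 0.64 [1.74 5.26] 0.72 [2.18 5.8 ] 0.8 [2.67 6.31] 0.88 [3.19 6.78] 0.96 [3.75 7.21] 1.04 [4.35 7.59] 1.12 [4.97 7.92] 1.2 [5.61 8.2 ] 1.28 [6.28 8.43] 1.36 [6.96 8.61]
```

>>> {"op": "carry_out", "data": {"steps": [[[0.1,0.35,0,0,0,-0.04],[0.1,0.7,0,0,0,-0.08],[0.2,1.4,0,0,0,-0.16],[0.33,2.09,0,0,0,-0.24],[0.52,2.77,0,0,0,-0.32],[0.75,3.43,0,0,0,-0.4],[1.05,4.06,0,0,0,-0.48],[1.4,4.67,0,0,0,-0.56],[1.78,5.24,0,0,0,-0.64],[2.22,5.78,0,0,0,-0.72],[2.7,6.28,0,0,0,-0.8],[3.23,6.74,0,0,0,-0.88],[3.78,7.17,0,0,0,-0.96],[4.37,7.55,0,0,0,-1.04],[4.97,7.87,0,0,0,-1.12],[5.61,8.15,0,0,0,-1.2],[6.28,8.37,0,0,0,-1.28],[6.28,8.37,0,0,0,-1.28]]]}}

```text
time: 10.6
ee_pos: [0.474, -0.3396, 0.0551]
eef_rot: [0.904, 0.427, -0.001, 0.0]
ft_force: [0.4, -3.3, -5.8]
width: 0.0189
grip_force: 30.0
```

```bash
python3 - <<'E'
from h import *
s,M=state();print(np.round(M.T@s["ft_force"],1),np.round(s["joint_positions"],2))
p=r.camera_params("wrist");im=r.camera("wrist")
cv2.imwrite("pics/w6.png",im[:,:,::-1])
d=s["ee_pos"][:2]-np.array([.531,-.272]);k=np.array([.45,-.2372])-[.531,-.272];print("r",np.hypot(*d),"turn",(np.arctan2(d[1],d[0])-np.arctan2(k[1],k[0]))%6.283)
g=im.astype(int);m=((g.min(2)>110)&(g.max(2)-g.min(2)<30)).astype(np.uint8)
n,l,st,c=cv2.connectedComponentsWithStats(m)
for i in range(1,n):
  if 100<st[i,4]<2000: print(st[i],c[i],np.round(ray(p,*c[i],.029),4))
E
```

```text
t 10.6 pos [ 0.474  -0.3396  0.0551] yaw of y axis -39.4 x [ 0.635  0.773 -0.001] z [-0.001 -0.001 -1.   ] F [ 0.4 -3.3 -5.8] w 0.0189 g 30.0
[-2.3  2.4  5.8] [-0.09  0.5   0.79  1.79 -0.41  1.03  0.17]
r 0.08844169481627936 turn 1.2760256730480544
[500   0  60  21 734] [525.77111717   6.64850136] [ 0.6509 -0.3208  0.029 ]
[ 57  75  32  20 336] [73.87202381 86.9672619 ] [ 0.4436 -0.2002  0.029 ]
[271  74  25  27 535] [282.79252336  86.76635514] [ 0.5311 -0.272   0.029 ]
[ 82 178  61  45 882] [110.67120181 200.29818594] [ 0.4115 -0.2562  0.029 ]
[ 342  179   57   51 1360] [369.23014706 203.99191176] [ 0.5293 -0.3559  0.029 ]
```

>>> {"op": "carry_out", "data": {"steps": [[[0.02,0.44,0,0,0,-0.05],[0.05,0.88,0,0,0,-0.1],[0.05,0.88,0.2,0,0,-0.1],[0.05,0.88,0.2,0,0,-0.1]]]}}

```text
time: 10.98
ee_pos: [0.4805, -0.3445, 0.053]
eef_rot: [0.883, 0.469, -0.001, 0.0]
ft_force: [-0.3, -5.4, -3.6]
width: 0.0195
grip_force: 30.0
```

>>> {"op": "carry_out", "data": {"steps": [[[0,0,0,0,0,0],[0,0,0,0,0,0],[0,0,0.5,0,0,0],[0,0,0.9,0,0,0],[0,0,0.9,0,0,0]]], "hand": 0.4}}

```text
time: 11.4
ee_pos: [0.4813, -0.3427, 0.0434]
eef_rot: [0.882, 0.471, -0.0, -0.001]
ft_force: [-0.1, 0.3, 0.6]
width: 0.0261
grip_force: 0.0
```

>>> {"op": "carry_out", "data": {"steps": [[[0,0.2,0,0,0,-0.02],[0,0.3,0,0,0,-0.03],[0.01,0.4,0,0,0,-0.04],[0.01,0.5,0,0,0,-0.05],[0.02,0.6,0,0,0,-0.06],[0.03,0.7,0,0,0,-0.07],[0.04,0.8,0,0,0,-0.08],[0.05,0.9,0,0,0,-0.09],[0.06,1.0,0,0,0,-0.1],[0.07,1.1,0,0,0,-0.11],[0.08,1.2,0,0,0,-0.12],[0.1,1.3,0,0,0,-0.13],[0.11,1.4,0,0,0,-0.14]]]}}

```text
time: 12.48
ee_pos: [0.4941, -0.3505, 0.0446]
eef_rot: [0.847, 0.532, 0.0, 0.0]
ft_force: [-1.1, -0.4, 0.5]
width: 0.0259
grip_force: 0.4
```

```bash
python3 - <<'E'
from h import *
s,M=state();print("tool F",np.round(M.T@s["ft_force"],1))
E
```

```text
t 12.48 pos [ 0.4941 -0.3505  0.0446] yaw of y axis -25.8 x [0.435 0.9   0.   ] z [ 0. -0. -1.] F [-1.1 -0.4  0.5] w 0.0259 g 0.4
tool F [-0.8 -0.8 -0.5]
```

>>> {"op": "carry_out", "data": {"steps": [[[0,0.1,0,0,0,-0.01],[0,0.2,0,0,0,-0.02],[0,0.3,0,0,0,-0.03],[0.01,0.4,0,0,0,-0.04]]]}}

```text
time: 12.82
ee_pos: [0.4963, -0.3515, 0.0443]
eef_rot: [0.836, 0.548, -0.0, -0.002]
ft_force: [-9.0, 4.8, 6.4]
width: 0.0262
grip_force: 5.2
```

```bash
python3 - <<'E'
from h import *
s,M=state();print("tool F",np.round(M.T@s["ft_force"],1))
E
```

```text
t 12.82 pos [ 0.4963 -0.3515  0.0443] yaw of y axis -23.5 x [0.399 0.917 0.001] z [-0.003  0.002 -1.   ] F [-9.   4.8  6.4] w 0.0262 g 5.2
tool F [  0.8 -10.2  -6.4]
```

>>> {"op": "carry_out", "data": {"steps": [[[0,-0.4,0,0,0,0],[0,-0.4,0,0,0,0],[0,-0.4,-3,0,0,0],[0,-0.4,-5,0,0,0]]]}}

```text
time: 13.15
ee_pos: [0.4937, -0.3506, 0.0954]
eef_rot: [0.837, 0.548, -0.0, -0.0]
ft_force: [1.0, -0.3, 1.3]
width: 0.0262
grip_force: 0.0
```

>>> {"op": "carry_out", "data": {"steps": [[[0,0.1,0,0,0,0],[0,0.1,0,0,0,0],[0,0.1,0,0,0,0],[0,0.1,1.8,0,0,0],[0,0.1,2.2,0,0,0],[0,0.1,2.4,0,0,0],[0,0.1,2.6,0,0,0],[0,0.1,2.7,0,0,0],[0,0.1,2.7,0,0,0]]], "hand": 1}}

```text
time: 13.9
ee_pos: [0.4945, -0.3507, 0.0684]
eef_rot: [0.837, 0.548, 0.0, -0.001]
ft_force: [-3.5, 4.3, 10.2]
width: 0.0003
grip_force: 5.1
```

Contact came at z = 0.068 m with 10 N, so the knob is at its home height and the pin is fully in. Next are the remaining slats.

>>> {"op": "carry_out", "data": {"steps": [[[0,0,-3,0,0,0],[-8.7,-1.5,-7.5,0,0,-0.34],[-8.7,-1.5,-7.5,0,0,-0.34],[-8.7,-1.5,-7.5,0,0,-0.34],[-8.7,-1.5,-7.5,0,0,-0.34],[-8.7,-1.5,-7.5,0,0,-0.34]]], "hand": 0.1}}

```text
time: 14.4
ee_pos: [0.4458, -0.4256, 0.1431]
eef_rot: [0.733, 0.68, 0.0, 0.0]
ft_force: [1.4, -0.2, -0.4]
width: 0.0325
grip_force: 0.0
```

```bash
cat >> h.py <<'E'
def brown(im,p,z,lo=800):
    g=im.astype(int);m=((g.max(2)<135)&(g[:,:,0]>30)&(g[:,:,0]>1.35*g[:,:,1])&(g[:,:,1]>1.25*g[:,:,2])).astype(np.uint8)*255
    m=cv2.morphologyEx(m,cv2.MORPH_OPEN,np.ones((5,5)))
    for c in cv2.findContours(m,cv2.RETR_EXTERNAL,cv2.CHAIN_APPROX_NONE)[0]:
        if cv2.contourArea(c)<lo: continue
        P=np.array([ray(p,*q,z)[:2] for q in c.reshape(-1,2)],np.float32)
        (x,y),(w,h),a=cv2.minAreaRect(P)
        if w<h: w,h,a=h,w,a+90
        print("px",np.round(c.reshape(-1,2).mean(0)),"xy",round(x,4),round(y,4),"head",round(a%180,1),"size",round(w,4),round(h,4),"xmin/max",P.min(0).round(4),P.max(0).round(4))
E
python3 - <<'E'
from h import *
s,M=state();print(np.round(s["joint_positions"],2))
p=r.camera_params("wrist");im=r.camera("wrist")
cv2.imwrite("pics/w7.png",im[:,:,::-1])
for z in(.014,.046):print(z);brown(im,p,z)
E
```

```text
t 14.4 pos [ 0.4458 -0.4256  0.1431] yaw of y axis -4.3 x [ 0.074  0.997 -0.   ] z [ 0.001 -0.    -1.   ] F [ 1.4 -0.2 -0.4] w 0.0325 g 0.0
[ 0.14  0.43  0.71  1.62 -0.3   1.2   0.84]
0.014
px [392. 199.] xy 0.5479 -0.4373 head 96.2 size 0.102 0.0228 xmin/max [ 0.5316 -0.4869] [ 0.5638 -0.3868]
px [281. 201.] xy 0.4458 -0.4321 head 85.7 size 0.1083 0.0199 xmin/max [ 0.4334 -0.4867] [ 0.4595 -0.3774]
px [390. 121.] xy 0.5425 -0.3632 head 15.4 size 0.0634 0.0263 xmin/max [ 0.5124 -0.3758] [ 0.5752 -0.3452]
px [425.  35.] xy 0.5719 -0.301 head 85.8 size 0.0526 0.0262 xmin/max [ 0.5575 -0.3277] [ 0.5867 -0.2739]
px [339.  35.] xy 0.5026 -0.2958 head 86.4 size 0.0527 0.0231 xmin/max [ 0.4899 -0.3226] [ 0.5153 -0.2688]
0.046
px [392. 199.] xy 0.5372 -0.4277 head 96.2 size 0.0908 0.0203 xmin/max [ 0.5227 -0.4718] [ 0.5514 -0.3827]
px [281. 201.] xy 0.4463 -0.423 head 85.7 size 0.0965 0.0178 xmin/max [ 0.4353 -0.4717] [ 0.4585 -0.3744]
px [390. 121.] xy 0.5324 -0.3617 head 15.4 size 0.0564 0.0234 xmin/max [ 0.5056 -0.3729] [ 0.5616 -0.3457]
px [425.  35.] xy 0.5586 -0.3063 head 85.8 size 0.0468 0.0233 xmin/max [ 0.5457 -0.3301] [ 0.5717 -0.2822]
px [339.  35.] xy 0.4969 -0.3017 head 86.4 size 0.047 0.0206 xmin/max [ 0.4856 -0.3256] [ 0.5082 -0.2777]
```

View pics/w7.png

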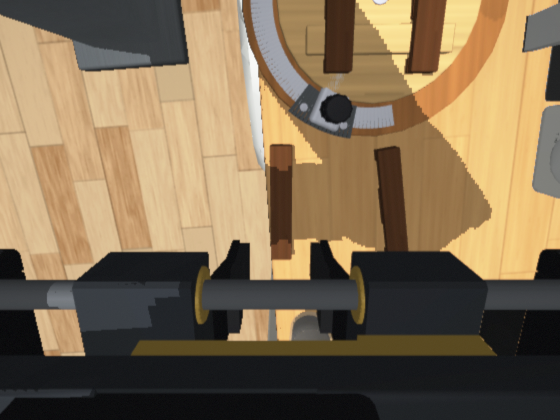

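All ten pictures are used. This last one shows the front slat at (281,201), the back slat at (392,199), the knob in the stop at (337,108), and slats a and b at headings near 86°. I'll take the front slat now.

>>> {"op": "carry_out", "data": {"steps": [[[-0.65,0,4,0,0,0],[-0.65,0,8,0,0,0],[-0.65,0,11,0,0,0],[-0.65,0,13,0,0,0],[-0.65,0,13.9,0,0,0],[-0.65,0,13.9,0,0,0],[-0.65,0,13.9,0,0,0]]]}}

```text
time: 15.03
ee_pos: [0.4466, -0.43, 0.0033]
eef_rot: [0.732, 0.682, 0.0, -0.0]
ft_force: [0.0, -0.8, 1.3]
width: 0.0397
grip_force: 0.0
```

>>> {"op": "carry_out", "data": {"steps": [[[0,0,0,0,0,0],[0,0,0,0,0,0],[0,0,0,0,0,0],[0,0,0,0,0,0],[0,0,-4,0,0,0],[0,0,-8,0,0,0],[0,0,-12,0,0,0],[0,0,-12,0,0,0],[0,0,-12,0,0,0]]], "hand": 1}}

```text
time: 15.78
ee_pos: [0.4469, -0.4321, 0.126]
eef_rot: [0.732, 0.682, 0.001, 0.002]
ft_force: [0.5, 0.6, -0.7]
width: 0.0197
grip_force: 30.0
```

```bash
python3 - <<'E'
from h import *
s,M=state();print(np.round(s["joint_positions"],2))
p=r.camera_params("wrist");im=r.camera("wrist")
print("back slat");brown(im,p,.014)
z=s["ee_pos"][2]-.0035+.014
print("held, z",z);brown(im,p,z)
print("togo",togo(M,s["ee_pos"],[.529,-.3029,.13]))
E
```

```text
t 15.78 pos [ 0.4469 -0.4321  0.126 ] yaw of y axis -4.1 x [ 0.071  0.997 -0.002] z [ 0.004 -0.002 -1.   ] F [ 0.5  0.6 -0.7] w 0.0197 g 30.0
[ 0.15  0.46  0.71  1.63 -0.32  1.17  0.86]
back slat
px [280. 325.] xy 0.4379 -0.5563 head 175.7 size 0.0344 0.0341 xmin/max [ 0.4203 -0.5745] [ 0.4558 -0.5381]
px [280. 220.] xy 0.4454 -0.4507 head 85.8 size 0.1092 0.0354 xmin/max [ 0.4243 -0.5064] [ 0.4661 -0.3952]
px [396. 196.] xy 0.5477 -0.4368 head 96.2 size 0.1008 0.0229 xmin/max [ 0.5315 -0.4858] [ 0.5636 -0.3867]
px [434.  30.] xy 0.5721 -0.3063 head 85.4 size 0.0411 0.0264 xmin/max [ 0.5576 -0.3271] [ 0.5865 -0.2851]
px [341.  29.] xy 0.5026 -0.3014 head 86.0 size 0.0408 0.0234 xmin/max [ 0.4899 -0.3216] [ 0.5147 -0.2802]
held, z 0.13652936169119342
px [280. 325.] xy 0.4437 -0.4667 head 175.7 size 0.0191 0.0189 xmin/max [ 0.434  -0.4768] [ 0.4536 -0.4567]
px [280. 220.] xy 0.4479 -0.4083 head 85.8 size 0.0604 0.0196 xmin/max [ 0.4362 -0.4391] [ 0.4594 -0.3776]
px [396. 196.] xy 0.5045 -0.4006 head 96.2 size 0.0558 0.0127 xmin/max [ 0.4956 -0.4277] [ 0.5133 -0.3728]
px [434.  30.] xy 0.518 -0.3283 head 85.4 size 0.0228 0.0146 xmin/max [ 0.51   -0.3398] [ 0.526  -0.3166]
px [341.  29.] xy 0.4796 -0.3256 head 86.0 size 0.0226 0.013 xmin/max [ 0.4725 -0.3368] [ 0.4862 -0.3139]
togo [13.47  7.27 -0.39]
```

>>> {"op": "carry_out", "data": {"steps": [[[3,1,-0.4,0,0,0],[13.45,7.35,-0.4,0,0,1.567],[13.45,7.35,-0.4,0,0,1.567],[13.45,7.35,-0.4,0,0,1.567],[13.45,7.35,-0.4,0,0,1.567],[13.45,7.35,-0.4,0,0,1.567],[13.45,7.35,-0.4,0,0,1.567],[13.45,7.35,-0.4,0,0,1.567],[13.45,7.35,-0.4,0,0,1.567],[13.45,7.35,-0.4,0,0,1.567],[13.45,7.35,-0.4,0,0,1.567],[13.45,7.35,-0.4,0,0,1.567],[13.45,7.35,-0.4,0,0,1.567],[13.45,7.35,-0.4,0,0,1.567],[13.45,7.35,-0.4,0,0,1.567],[13.45,7.35,-0.4,0,0,1.567]]]}}

```text
time: 17.17
ee_pos: [0.528, -0.3018, 0.1261]
eef_rot: [0.999, -0.032, -0.001, -0.0]
ft_force: [-0.7, -0.1, 0.3]
width: 0.0197
grip_force: 30.0
```

```bash
python3 - <<'E'
from h import *
s,M=state();print(np.round(s["joint_positions"],2))
p=r.camera_params("wrist");im=r.camera("wrist")
cv2.imwrite("pics/w8.png",im[:,:,::-1])
print("layer1");brown(im,p,.046)
z=s["ee_pos"][2]+.0105
print("held, z",z);brown(im,p,z)
g=im.astype(int);m=((g.min(2)>110)&(g.max(2)-g.min(2)<35)).astype(np.uint8)
n,l,st,c=cv2.connectedComponentsWithStats(m)
for i in range(1,n):
  if 100<st[i,4]<2000: print(st[i],c[i],np.round(ray(p,*c[i],.029),4))
E
```

```text
t 17.17 pos [ 0.528  -0.3018  0.1261] yaw of y axis -93.7 x [ 0.998 -0.065 -0.002] z [-0.002  0.    -1.   ] F [-0.7 -0.1  0.3] w 0.0197 g 30.0
[-0.3   0.54  1.    1.67 -0.48  1.21 -0.82]
layer1
px [245. 210.] xy 0.5241 -0.2713 head 85.4 size 0.1091 0.1007 xmin/max [ 0.4713 -0.3292] [ 0.5776 -0.2154]
px [439. 165.] xy 0.5576 -0.4251 head 96.2 size 0.0983 0.0187 xmin/max [ 0.5437 -0.4744] [ 0.5709 -0.3758]
px [221.  91.] xy 0.6212 -0.2636 head 83.3 size 0.0622 0.0232 xmin/max [ 0.6077 -0.2951] [ 0.6314 -0.2319]
held, z 0.1366280320430223
px [245. 210.] xy 0.5539 -0.2846 head 85.4 size 0.0684 0.0631 xmin/max [ 0.5208 -0.3209] [ 0.5874 -0.2496]
px [439. 165.] xy 0.5749 -0.381 head 96.2 size 0.0616 0.0117 xmin/max [ 0.5662 -0.4119] [ 0.5833 -0.3501]
px [221.  91.] xy 0.6148 -0.2798 head 83.3 size 0.039 0.0145 xmin/max [ 0.6063 -0.2996] [ 0.6211 -0.26  ]
[349   0  44   8 238] [368.82352941   2.44117647] [ 0.672  -0.3736  0.029 ]
[394   0  74  15 582] [421.95189003   4.10137457] [ 0.6685 -0.4106  0.029 ]
[402   7  55   9 139] [428.45323741  11.97122302] [ 0.6633 -0.4155  0.029 ]
[ 319  177   48   91 1581] [344.32194813 217.14104997] [ 0.5152 -0.355   0.029 ]
[235 198  17  16 219] [243.1369863  205.47031963] [ 0.5307 -0.2719  0.029 ]
```

```bash
python3 - <<'E'
from h import *
s,M=state();p=r.camera_params("wrist");im=cv2.imread("pics/w8.png")[:,:,::-1];g=im.astype(int)
m=((g.max(2)<135)&(g[:,:,0]>30)&(g[:,:,0]>1.35*g[:,:,1])&(g[:,:,1]>1.25*g[:,:,2])).astype(np.uint8)
m=cv2.morphologyEx(m,cv2.MORPH_OPEN,np.ones((5,5)))
for c in(185,200,215,230,250):
    y=np.nonzero(np.diff(m[120:300,c].astype(int)))[0]+120.5
    print(c,[np.round(ray(p,c,v,.046)[:2],4).tolist() for v in y])
y=np.nonzero(m[100:300,281])[0]+100;print("held rows",y.min(),y.max(),ray(p,281,y.min(),s["ee_pos"][2]+.0105))
E
```

```text
t 17.22 pos [ 0.5282 -0.3019  0.1265] yaw of y axis -93.7 x [ 0.998 -0.064 -0.002] z [-0.002  0.    -1.   ] F [ 0.6 -1.  -0.2] w 0.0195 g 30.0
185 [[0.5773, -0.2352], [0.5572, -0.2322], [0.5164, -0.2263], [0.501, -0.224]]
200 [[0.5759, -0.2461], [0.5564, -0.2435], [0.5139, -0.2379], [0.508, -0.2371], [0.5046, -0.2366], [0.4994, -0.2359]]
215 [[0.5752, -0.2572], [0.5557, -0.2548], [0.5132, -0.2497], [0.5089, -0.2492], [0.5038, -0.2486], [0.4986, -0.248]]
230 [[0.5752, -0.2683], [0.5542, -0.2661], [0.5141, -0.2618], [0.509, -0.2612], [0.497, -0.2599], [0.4926, -0.2595]]
250 [[0.5735, -0.283], [0.5532, -0.2812], [0.5131, -0.2775], [0.5071, -0.277]]
held rows 157 278 [ 0.58332336 -0.30625263  0.13696535]
```

>>> {"op": "carry_out", "data": {"steps": [[[0.25,0.1,3,0,0,0.005],[0.25,0.1,6,0,0,0.005],[0.25,0.1,7,0,0,0.005],[0.25,0.1,7.4,0,0,0.005],[0.25,0.1,7.7,0,0,0.005],[0.25,0.1,8,0,0,0.005],[0.25,0.1,8.2,0,0,0.005],[0.25,0.1,8.2,0,0,0.005],[0.25,0.1,8.2,0,0,0.005]]]}}

```text
time: 17.97
ee_pos: [0.5314, -0.3035, 0.0462]
eef_rot: [0.999, -0.036, 0.0, 0.0]
ft_force: [0.6, -0.6, 0.0]
width: 0.0196
grip_force: 30.0
```

>>> {"op": "carry_out", "data": {"steps": [[[0,0,0.1,0,0,0],[0,0,0.2,0,0,0],[0,0,0.25,0,0,0],[0,0,0.25,0,0,0]]]}}

```text
time: 18.3
ee_pos: [0.5315, -0.3035, 0.0446]
eef_rot: [0.999, -0.036, 0.001, -0.0]
ft_force: [-4.4, 3.9, 14.4]
width: 0.0196
grip_force: 30.0
```

>>> {"op": "carry_out", "data": {"steps": [[[0,0,-0.2,0,0,0],[0,0,-0.2,0,0,0]]]}}

```text
time: 18.47
ee_pos: [0.5314, -0.3035, 0.0456]
eef_rot: [0.999, -0.036, 0.0, 0.0]
ft_force: [0.7, 0.2, 0.1]
width: 0.0197
grip_force: 30.0
```

>>> {"op": "carry_out", "data": {"steps": [[[0,0,0,0,0,0],[0,0,0,0,0,0],[0,0,0,0,0,0],[0,0,-4,0,0,0],[0,0,-8,0,0,0],[0,0,-10,0,0,0],[0,0,-10,0,0,0]]], "hand": 0.1}}

```text
time: 19.05
ee_pos: [0.5328, -0.3051, 0.1498]
eef_rot: [0.999, -0.036, 0.003, 0.001]
ft_force: [0.2, -0.6, 0.5]
width: 0.0388
grip_force: 0.0
```

```bash
python3 - <<'E'
from h import *
s,M=state();p=r.camera_params("wrist");im=r.camera("wrist");cv2.imwrite("pics/w9.png",im[:,:,::-1])
print("z.055");brown(im,p,.055)
X=np.load("X.npy")
def P(x,z,t):
    x=np.array(x);z=np.array(z);T=np.eye(4);T[:3,:3]=np.column_stack([x,np.cross(z,x),z]);T[:3,3]=t
    return dict(p,view=X@np.linalg.inv(T))
p1=P([-.003,1,0],[0,0,-1],[.5005,-.4112,.2009]);p4=P([1,.009,.006],[.006,-.004,-1],[.532,-.3061,.1497]);q=r.camera_params("top")
for z in(.03,.06,.09,.12,.15,.18):print(z,"w1",ray(p1,451,185,z)[:2],"w4",ray(p4,424,40,z)[:2],"top",ray(q,320,147,z)[:2])
E
```

```text
t 19.05 pos [ 0.5328 -0.3051  0.1498] yaw of y axis -94.2 x [ 0.997 -0.073  0.006] z [ 0.006 -0.003 -1.   ] F [ 0.2 -0.6  0.5] w 0.0388 g 0.0
z.055
px [154. 229.] xy 0.5214 -0.2 head 12.7 size 0.0428 0.0201 xmin/max [ 0.5024 -0.2138] [ 0.5409 -0.1874]
px [426. 166.] xy 0.5592 -0.423 head 96.2 size 0.0958 0.0181 xmin/max [ 0.5463 -0.4714] [ 0.572  -0.3752]
px [246. 207.] xy 0.5315 -0.273 head 175.8 size 0.1079 0.105 xmin/max [ 0.4748 -0.3281] [ 0.5837 -0.2186]
px [326. 150.] xy 0.5779 -0.3451 head 30.6 size 0.0488 0.0254 xmin/max [ 0.5568 -0.3626] [ 0.5947 -0.323 ]
px [208. 131.] xy 0.5967 -0.2557 head 112.2 size 0.1653 0.0608 xmin/max [ 0.543  -0.3427] [ 0.6309 -0.1874]
0.03 w1 [ 0.67805295 -0.4080996 ] w4 [ 0.6636229  -0.41810909] top [ 0.66347936 -0.40467286]
0.06 w1 [ 0.66199997 -0.40151793] w4 [ 0.65764069 -0.40600345] top [ 0.65756702 -0.40160186]
0.09 w1 [ 0.645947   -0.39493626] w4 [ 0.65165847 -0.39389781] top [ 0.65165469 -0.39853087]
0.12 w1 [ 0.62989402 -0.3883546 ] w4 [ 0.64567625 -0.38179216] top [ 0.64574235 -0.39545987]
0.15 w1 [ 0.61384105 -0.38177293] w4 [ 0.63969404 -0.36968652] top [ 0.63983001 -0.39238888]
0.18 w1 [ 0.59778808 -0.37519126] w4 [ 0.63371182 -0.35758088] top [ 0.63391767 -0.38931788]
```

>>> {"op": "carry_out", "data": {"steps": [[[-0.9,12.6,0,0,0,0],[-0.9,12.6,0,0,0,0],[-0.9,12.6,0,0,0,-1.75],[-0.9,12.6,0,0,0,-1.75],[-0.9,12.6,0,0,0,-1.75],[-0.9,12.6,0,0,0,-1.75],[-0.9,12.6,0,0,0,-1.75],[-0.9,12.6,0,0,0,-1.75],[-0.9,12.6,0,0,0,-1.75],[-0.9,12.6,0,0,0,-1.75],[-0.9,12.6,0,0,0,-1.75],[-0.9,12.6,0,0,0,-1.75],[-0.9,12.6,0,0,0,-1.75],[-0.9,12.6,0,0,0,-1.75],[-0.9,12.6,0,0,0,-1.75],[-0.9,12.6,0,0,0,-1.75],[-0.9,12.6,0,0,0,-1.75],[-0.9,12.6,0,0,0,-1.75]]]}}

```text
time: 20.6
ee_pos: [0.5127, -0.428, 0.1439]
eef_rot: [0.67, 0.743, 0.0, -0.001]
ft_force: [0.6, 0.2, -0.4]
width: 0.0391
grip_force: 0.0
```

```bash
python3 - <<'E'
from h import *
im=cv2.imread("pics/w9.png")[:,:,::-1];s,M=state();print(np.round(s["joint_positions"],2))
p=r.camera_params("wrist");im=r.camera("wrist");cv2.imwrite("pics/w10.png",im[:,:,::-1])
brown(im,p,.014)
print("togo",togo(M,s["ee_pos"],[.546,-.441,.004]))
E
```

```text
t 20.6 pos [ 0.5127 -0.428   0.1439] yaw of y axis 5.9 x [-0.103  0.995  0.001] z [-0.001  0.001 -1.   ] F [ 0.6  0.2 -0.4] w 0.0391 g 0.0
[ 0.21  0.53  0.6   1.46 -0.3   1.25  0.94]
px [317. 211.] xy 0.5494 -0.4413 head 96.1 size 0.1088 0.0205 xmin/max [ 0.5341 -0.4962] [ 0.5621 -0.3865]
px [348. 122.] xy 0.5636 -0.3558 head 28.9 size 0.0981 0.0306 xmin/max [ 0.5168 -0.3761] [ 0.6091 -0.3219]
px [324.  40.] xy 0.5325 -0.2978 head 5.9 size 0.1271 0.066 xmin/max [ 0.4686 -0.3273] [ 0.5958 -0.2596]
togo [-1.66  3.19 13.98]
```

>>> {"op": "carry_out", "data": {"steps": [[[-1.7,3.4,0,0,0,0],[-1.7,3.4,4,0,0,0],[-1.7,3.4,8,0,0,0],[-1.7,3.4,11,0,0,0],[-1.7,3.4,13,0,0,0],[-1.7,3.4,14.1,0,0,0],[-1.7,3.4,14.1,0,0,0],[-1.7,3.4,14.1,0,0,0]]]}}

```text
time: 21.32
ee_pos: [0.5487, -0.4418, 0.0041]
eef_rot: [0.669, 0.743, -0.0, 0.0]
ft_force: [0.4, 0.2, 0.4]
width: 0.0395
grip_force: 0.0
```

>>> {"op": "carry_out", "data": {"steps": [[[0,0,0,0,0,0],[0,0,0,0,0,0],[0,0,0,0,0,0],[0,0,0,0,0,0],[0,0,-4,0,0,0],[0,-1,-8,0,0,0],[0,-3,-13,0,0,0],[0,-3,-13,0,0,0],[0,-3,-13,0,0,0]]], "hand": 1}}

```text
time: 22.07
ee_pos: [0.5187, -0.4475, 0.139]
eef_rot: [0.669, 0.743, 0.0, 0.003]
ft_force: [0.3, 0.1, -0.9]
width: 0.0195
grip_force: 30.0
```

```bash
python3 - <<'E'
from h import *
s,M=state();print(np.round(s["joint_positions"],2))
p=r.camera_params("wrist");im=r.camera("wrist")
brown(im,p,s["ee_pos"][2]+.0105)
print("togo",togo(M,s["ee_pos"],[.534,-.241,.14]))
E
```

```text
t 22.07 pos [ 0.5187 -0.4475  0.139 ] yaw of y axis 6.0 x [-0.104  0.995 -0.005] z [ 0.005 -0.004 -1.   ] F [ 0.3  0.1 -0.9] w 0.0195 g 30.0
[ 0.24  0.56  0.59  1.42 -0.32  1.25  0.96]
px [279. 324.] xy 0.5214 -0.4818 head 5.7 size 0.0189 0.0183 xmin/max [ 0.5112 -0.4917] [ 0.5314 -0.4718]
px [279. 219.] xy 0.5152 -0.4233 head 96.0 size 0.0614 0.0196 xmin/max [ 0.5029 -0.4548] [ 0.528  -0.3919]
px [356.  93.] xy 0.542 -0.3604 head 27.9 size 0.0365 0.0161 xmin/max [ 0.5275 -0.3726] [ 0.56   -0.3463]
px [317.  21.] xy 0.5218 -0.3379 head 6.1 size 0.0671 0.0225 xmin/max [ 0.4874 -0.3472] [ 0.5546 -0.324 ]
togo [20.38  3.68 -0.18]
```

>>> {"op": "carry_out", "data": {"steps": [[[12,-1.6,-0.2,0,0,1.745],[12,-1.6,-0.2,0,0,1.745],[12,-1.6,-0.2,0,0,1.745],[12,-1.6,-0.2,0,0,1.745],[12,-1.6,-0.2,0,0,1.745],[12,-1.6,-0.2,0,0,1.745],[12,-1.6,-0.2,0,0,1.745],[12,-1.6,-0.2,0,0,1.745],[12,-1.6,-0.2,0,0,1.745],[12,-1.6,-0.2,0,0,1.745],[12,-1.6,-0.2,0,0,1.745],[12,-1.6,-0.2,0,0,1.745],[20.4,3.7,-0.2,0,0,1.745],[20.4,3.7,-0.2,0,0,1.745],[20.4,3.7,-0.2,0,0,1.745],[20.4,3.7,-0.2,0,0,1.745],[20.4,3.7,-0.2,0,0,1.745],[20.4,3.7,-0.2,0,0,1.745]]]}}

```text
time: 23.62
ee_pos: [0.5332, -0.2384, 0.1351]
eef_rot: [0.999, -0.034, -0.001, 0.0]
ft_force: [0.4, 0.4, 0.0]
width: 0.0195
grip_force: 30.0
```

```bash
python3 - <<'E'
from h import *
s,M=state();print(np.round(s["joint_positions"],2))
p=r.camera_params("wrist");im=r.camera("wrist");cv2.imwrite("pics/w11.png",im[:,:,::-1])
g=im.astype(int)
m=((g.max(2)<135)&(g[:,:,0]>30)&(g[:,:,0]>1.35*g[:,:,1])&(g[:,:,1]>1.25*g[:,:,2])).astype(np.uint8)
m=cv2.morphologyEx(m,cv2.MORPH_OPEN,np.ones((5,5)))
for c in(250,240,310,320):
    y=np.nonzero(np.diff(m[120:300,c].astype(int)))[0]+120.5
    print(c,[np.round(ray(p,c,v,.046)[:2],4).tolist() for v in y])
y=np.nonzero(m[100:300,279])[0]+100;print("held rows",y.min(),ray(p,279,y.min(),s["ee_pos"][2]+.0105))
for row in(170,200,230):
    x=np.nonzero(np.diff(m[row,200:450].astype(int)))[0]+200.5;print(row,x,[np.round(ray(p,c,row,.055)[:2],4).tolist() for c in x])
m2=((g.min(2)>110)&(g.max(2)-g.min(2)<35)).astype(np.uint8)
n,l,st,c=cv2.connectedComponentsWithStats(m2)
for i in range(1,n):
  if 100<st[i,4]<600: print(st[i],c[i],np.round(ray(p,*c[i],.029),4))
E
```

```text
t 23.62 pos [ 0.5332 -0.2384  0.1351] yaw of y axis -93.8 x [ 0.998 -0.067 -0.002] z [-0.002 -0.    -1.   ] F [0.4 0.4 0. ] w 0.0195 g 30.0
[-0.41  0.44  0.95  1.72 -0.38  1.18 -0.99]
250 []
240 []
310 [[0.5751, -0.2646], [0.5549, -0.2638], [0.5142, -0.2621], [0.5081, -0.2619]]
320 [[0.5746, -0.2723], [0.5544, -0.2716], [0.5136, -0.2703], [0.5075, -0.2701], [0.4969, -0.2697], [0.4914, -0.2695]]
held rows 156 [ 0.58878653 -0.24200389  0.14557458]
170 [252.5 393.5] [[0.5677, -0.2206], [0.5606, -0.3256]]
200 [259.5 299.5 354.5 360.5 364.5 375.5] [[0.5442, -0.2238], [0.5422, -0.2544], [0.5393, -0.2965], [0.539, -0.3011], [0.5388, -0.3041], [0.5382, -0.3125]]
230 [256.5 338.5 347.5 359.5 361.5 367.5 372.5 381.5] [[0.52, -0.2194], [0.5156, -0.2838], [0.5152, -0.2909], [0.5145, -0.3003], [0.5144, -0.3019], [0.5141, -0.3066], [0.5138, -0.3105], [0.5134, -0.3176]]
[312 196  16  16 201] [319.27363184 203.65174129] [ 0.5307 -0.2722  0.029 ]
```

>>> {"op": "carry_out", "data": {"steps": [[[0.2,0.3,3,0,0,0],[0.2,0.3,6.5,0,0,0],[0.2,0.3,7.7,0,0,0],[0.2,0.3,8.1,0,0,0],[0.2,0.3,8.4,0,0,0],[0.2,0.3,8.7,0,0,0],[0.2,0.3,8.9,0,0,0],[0.2,0.3,9,0,0,0],[0.2,0.3,9,0,0,0]]]}}

```text
time: 24.42
ee_pos: [0.536, -0.2412, 0.0466]
eef_rot: [0.999, -0.034, 0.0, -0.0]
ft_force: [-0.3, -0.2, -0.2]
width: 0.0194
grip_force: 30.0
```

>>> {"op": "carry_out", "data": {"steps": [[[0,0,0.1,0,0,0],[0,0,0.2,0,0,0],[0,0,0.25,0,0,0],[0,0,0.25,0,0,0]]]}}

```text
time: 24.75
ee_pos: [0.5362, -0.2413, 0.0452]
eef_rot: [0.999, -0.034, 0.001, -0.0]
ft_force: [-4.0, 4.1, 16.4]
width: 0.0199
grip_force: 30.0
```

>>> {"op": "carry_out", "data": {"steps": [[[0,0,-0.2,0,0,0],[0,0,-0.2,0,0,0]]]}}

```text
time: 24.92
ee_pos: [0.536, -0.2413, 0.0461]
eef_rot: [0.999, -0.034, 0.0, 0.0]
ft_force: [-0.8, -0.3, -0.6]
width: 0.0197
grip_force: 30.0
```

>>> {"op": "carry_out", "data": {"steps": [[[0,0,0,0,0,0],[0,0,0,0,0,0],[0,0,0,0,0,0],[0,0,-4,0,0,0],[0,0,-8,0,0,0],[-3,2,-14,0,0,0],[-3,3,-18,0,0,0],[-3,3,-18,0,0,0],[-3,3,-18,0,0,0],[-3,3,-18,0,0,0]]], "hand": 0.1}}

```text
time: 25.75
ee_pos: [0.504, -0.2697, 0.2266]
eef_rot: [0.999, -0.034, 0.001, -0.0]
ft_force: [0.0, 0.7, 0.3]
width: 0.0393
grip_force: 0.0
```

```bash
python3 - <<'E'
from h import *
s,M=state()
p=r.camera_params("wrist");im=r.camera("wrist");cv2.imwrite("pics/w12.png",im[:,:,::-1])
g=im.astype(int)
m=((g.max(2)<135)&(g[:,:,0]>30)&(g[:,:,0]>1.35*g[:,:,1])&(g[:,:,1]>1.25*g[:,:,2])).astype(np.uint8)*255
# unproject the stand to a metric 1 mm/px picture at z=.055 in table axes and print the mask coarsely
a=np.radians(-4.2);ex=np.array([np.cos(a),np.sin(a)]);ey=np.array([-np.sin(a),np.cos(a)]);C=np.array([.531,-.272])
V=np.array(p["view"])
for v in range(64,-66,-4):
    row=""
    for u in range(-68,69,2):
        w=np.r_[C+u/1e3*ex+v/1e3*ey,.055,1];c=V@w;px=p["fx"]*c[0]/-c[2]+p["cx"];py=-p["fy"]*c[1]/-c[2]+p["cy"]
        row+=("#" if m[int(round(py)),int(round(px))] else ".") if 0<=px<559 and 0<=py<419 else " "
    print(f"{v:4d}",row)
E
```

```text
t 25.75 pos [ 0.504  -0.2697  0.2266] yaw of y axis -93.9 x [ 0.998 -0.068  0.003] z [ 0.003 -0.    -1.   ] F [0.  0.7 0.3] w 0.0393 g 0.0
  64 ....#################...............................#################
  60 ..###############......................................##############
  56 ...###########............................................###########
  52 .......#####...##########......................########......########
  48 ...............##########......................#########......#######
  44 ...............##########......................#########........#####
  40 ........#.#.##################################################....###
  36 ........######################################################.....##
  32 ........######################################################......#
  28 ........######################################################.......
  24 ........######################################################.......
  20 ...............##########.....................#########..............
  16 ...............##########.....................#########.
[... 813 characters left out ...]
##################.......
 -32 .......#######################################################......#
 -36 .......######################################################.....###
 -40 ........####...########################.#####################....####
 -44 ...............###########....................##########........#####
 -48 ...............###########....................##########......#######
 -52 ...............#####..###.....................#########.....#########
 -56 ..........................................................########...
 -60 .....................................................................
 -64 ....................................................####.............
```

```bash
python3 -c "
from bench import r
print(r.close_job())"
```

```text
the job is handed in; nothing more can be done
None
```

The job is handed in: all three slats are laid and, by contact height and the camera, fully seated; the table was swung about a quarter turn with the pin home in the next hole, and the mill, tin and spice jar were not touched (about 26 s used; no verdict was returned).

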